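# Lay four clock great wheels in their fitted nests

## Task

The four loose brass great wheels lying on the sorting bench have to go off to assembly: lay each one flat, drum upwards, right down on the baize of the turned oak nest made for its size, smallest wheel in the smallest nest and so on up to the largest. Lower them in rather than dropping them, and leave the porcelain cup of collets and the amber jar of bushings standing where they are.

Things in the scene. Friction and masses are not known exactly. Their poses are not given: they have to be found in the camera images.
- wheel_50: smallest loose great wheel: flat toothed brass disc 50 mm across, 5 mm thick, solid (no spokes), lying drum up, 130 g +-35%. Dark ratchet ring 29 mm wide 5 to 7.5 mm up, then the brass drum, 24 mm diameter, to 28 mm up, then a 6 mm arbor 10 mm higher. Origin: centre of underside, z up. Grip the drum with fingertips 12 mm above the underside. Wheels upright in the stand are other stock.
- nest_50: turned oak nest for the 50 mm wheel, smallest of four: low round dish fixed to the bench, 76 mm outside, rim 13 mm high, flat green baize floor 58 mm across, 5 mm above the bench; wall flares to a 68 mm mouth, so a wheel let go a few mm off centre slides down to the floor. Origin: centre of the underside, z up.
- wheel_65: second smallest loose great wheel: flat toothed brass disc 65 mm across, 5 mm thick, four spokes, lying drum up, 220 g +-35%. Dark ratchet ring 35 mm wide 5 to 7.5 mm up, then the brass drum, 30 mm diameter, to 31 mm up, then a 6 mm arbor 10 mm higher. Origin: centre of underside, z up. Grip the drum with fingertips 12 mm above the underside. Wheels upright in the stand are other stock.
- nest_65: turned oak nest for the 65 mm wheel, second smallest of four: low round dish fixed to the bench, 91 mm outside, rim 13 mm high, flat green baize floor 73 mm across, 5 mm above the bench; wall flares to a 83 mm mouth, so a wheel let go a few mm off centre slides down to the floor. Origin: centre of the underside, z up.
- wheel_80: second largest loose great wheel: flat toothed brass disc 80 mm across, 5 mm thick, five spokes, lying drum up, 340 g +-35%. Dark ratchet ring 42 mm wide 5 to 7.5 mm up, then the brass drum, 37 mm diameter, to 34 mm up, then a 6 mm arbor 10 mm higher. Origin: centre of underside, z up. Grip the drum with fingertips 12 mm above the underside. Wheels upright in the stand are other stock.
- nest_80: turned oak nest for the 80 mm wheel, second largest of four: low round dish fixed to the bench, 106 mm outside, rim 13 mm high, flat green baize floor 88 mm across, 5 mm above the bench; wall flares to a 98 mm mouth, so a wheel let go a few mm off centre slides down to the floor. Origin: centre of the underside, z up.
- wheel_95: largest loose great wheel: flat toothed brass disc 95 mm across, 5 mm thick, six spokes, lying drum up, 500 g +-35%. Dark ratchet ring 49 mm wide 5 to 7.5 mm up, then the brass drum, 44 mm diameter, to 37 mm up, then a 6 mm arbor 10 mm higher. Origin: centre of underside, z up. Grip the drum with fingertips 12 mm above the underside. Wheels upright in the stand are other stock.
- nest_95: turned oak nest for the 95 mm wheel, largest of four: low round dish fixed to the bench, 121 mm outside, rim 13 mm high, flat green baize floor 103 mm across, 5 mm above the bench; wall flares to a 113 mm mouth, so a wheel let go a few mm off centre slides down to the floor. Origin: centre of the underside, z up.
- collet_cup: chipped white porcelain cup heaped with steel collets, loose, 72 mm across the rim, 52 mm high, about 320 g; origin at the centre of its underside, z up. Leave it where it is.
- bushing_jar: squat open amber glass jar of brass bushings, loose, 78 mm across, 55 mm high, about 400 g; origin at the centre of its underside, z up. Leave it where it is.
There are look-alikes about, which are no part of the job. Leave any pink or turquoise look-alike of the wheel_65 alone.

How it is judged (in metres and radians):
At the end, for the whole second after the job is handed in: Each wheel rests flat (within 0.08 rad), drum up, on the floor of its own nest: its centre within 9 mm of the nest's and its underside 2 to 7.5 mm above the nest's (the floor is at 5 mm); all wheels are released and at rest; cup and jar stand upright within 15 mm of where they began (horizontal distance between wheel_50 and nest_50 below 0.009 m and z of wheel_50 in the frame of nest_50 between 0.002 and 0.0075 m and angle between each of wheel_50, wheel_65, wheel_80, wheel_95's own z axis and vertical below 0.08 rad and linear speed of each of wheel_50, wheel_65, wheel_80, wheel_95, collet_cup, bushing_jar below 0.02 m/s and angular speed of each of wheel_50, wheel_65, wheel_80, wheel_95 below 0.2 rad/s and contact force between each of wheel_50, wheel_65, wheel_80, wheel_95 and the fingers below 0.1 N and horizontal distance between wheel_65 and nest_65 below 0.009 m and z of wheel_65 in the frame of nest_65 between 0.002 and 0.0075 m and horizontal distance between wheel_80 and nest_80 below 0.009 m and z of wheel_80 in the frame of nest_80 between 0.002 and 0.0075 m and horizontal distance between wheel_95 and nest_95 below 0.009 m and z of wheel_95 in the frame of nest_95 between 0.002 and 0.0075 m and distance of each of collet_cup, bushing_jar from where it was at the start of the episode below 0.015 m and angle between each of collet_cup, bushing_jar's own z axis and vertical below 0.1 rad); the robot touches nothing.
It fails at once if the porcelain cup or the amber jar is shoved more than 15 mm or tipped (distance of any of collet_cup, bushing_jar from where it was at the start of the episode above 0.015 m or angle between any of collet_cup, bushing_jar's own z axis and vertical above 0.2 rad).
It fails at once if a wheel is dropped: it moves faster than 0.7 m/s (a fall of about 25 mm) while the fingers do not hold it ((linear speed of wheel_50 above 0.7 m/s and contact force between wheel_50 and the fingers below 0.05 N) or (linear speed of wheel_65 above 0.7 m/s and contact force between wheel_65 and the fingers below 0.05 N) or (linear speed of wheel_80 above 0.7 m/s and contact force between wheel_80 and the fingers below 0.05 N) or (linear speed of wheel_95 above 0.7 m/s and contact force between wheel_95 and the fingers below 0.05 N)).
It also fails if it takes over 109 s, if anything falls off the work surface, if the arm or the gripper's body presses on something with over 40 N, if the wrist force passes 120 N, or if a joint passes its speed limit or range.

## Robot

A 6-joint arm with a two-finger parallel gripper is mounted at the origin on the work surface. World frame = base frame: x ahead of the robot, y to its left, z up, the work surface at z = 0. Lengths are in m, angles in degrees, forces in N, time in s.
With the tool pointing down it reaches from about 0.4 to 0.825 m from the base axis. Payload 7 kg.
Tool frame: the origin (TCP) lies at the very end of the fingers, on their centre line; the grasp point (between the pads) lies 19 mm behind it; z points along the fingers, y is the line along which they close (so a half turn about z gives the same grasp; the last joint's range is limited). The gripper opens to 88 mm and grips with 3 to 60 N. Pads are 19 mm wide; open, the fingers measure 130 mm over their backs; the gripper's body (78 mm by 193 mm) begins 47 mm behind the grasp point.
Start: joints at [92.367, 20.546, 0.682, 0, -70.136, -16.507], TCP at [0.165, 0.655, 0.227] pointing down, gripper open.
Joint ranges: [-176.03, 176.03], [-82.01, 121.73], [-58.28, 71.71], [-173.87, 95.51], [-174.79, -0.11], [-173.66, 173.66]. Speed limits (degrees/s): [136.94, 136.94, 172.46, 180, 180, 180].

## Interface

Orientations are given as [roll, pitch, yaw] about the fixed x, y, z axes, in that order (R = Rz(yaw) Ry(pitch) Rx(roll)).
In Python, from plant import get_obs, snapshot, camera_params, close_job, boxes_of, cut_out, landmark_of gives the robot as it stands.
- The arm moves only by the shell command python3 -m inch 'ROWS' [OPENING]. ROWS is text: rows parted by semicolons, each of 6 numbers parted by spaces: the shift along the tool's x, y, z in units of 30 cm (1.0 is 30 cm), then the turn, a rotation vector about the tool's x, y, z in units of pi rad (1.0 is pi rad). A call has 1 to 10 rows; each row is the pose to reach, as a shift and turn from the pose commanded when the call began, along the tool's axes at that moment, turning the shorter way round; what a row does not reach only later rows make up. A row lasts 1/12 s, in which the tool goes at most 41.7 mm and 7.16 degrees, less where a joint would pass 70% of its speed; a pose out of reach is approached as far as the arm can. A call with a number of a shift or a turn outside -1 to 1 is refused whole. A call with a gripper value outside its range is refused whole. OPENING is the closure, from -1 (fully open) to 1 (shut), set as the call begins (- or left out, the last holds). The fingers move at their own pace and stop on an object; the grip force is fixed at half the most. Time passes only in rows, so rows that repeat a pose let the fingers close. It gives the time, the measured TCP pose, the force, the opening and the grip force at its end, in the units of the state.
- get_obs(): the state, without advancing time (a new reading comes with each control period).
- snapshot(name): name is "side" or "top" or "wrist"; returns the picture (420x560x3 uint8, red, green, blue); there is no depth.
- camera_params(name): a dict with "mtx" (3x3 intrinsics, pixels), "k1" (the pictures are not rectified: a ray, as slopes to the right and down, at radius r is drawn at 1 + k1 r^2 times it, then the intrinsics apply), "rvec" (rotation vector, rad) and "tvec" (3), from world to camera coordinates, as OpenCV has them. Camera axes: x right, y down, z forward; pixel columns grow to the right and rows downward; lengths in m; the calibration is good to about 2 mm. A picture is of the moment at which its call begins: read the wrist's pose just before it. camera_params takes no time and is no camera call; for the wrist camera it gives the pose at the moment of the call.
- close_job(): hands the job in; it is judged then, once.
Trained networks look in the newest picture that a camera, given by its name, has taken for a name from the list of things; names that differ only in an ending like _2 or _b are one class to them, and where a whole thing is asked for, a point or a joint stands for the part that bears it (a point fixed in the world has none). Each returns a list of dicts, best first, with "p" (0 to 1); they miss things now and then, are a little off and sometimes report something else, mostly with a low value. They report only what shows in the picture. A call takes as long as a camera call. They do not tell look-alikes from the thing itself.
- boxes_of(camera, thing): "rect" ([left, top, width, height] in pixels, round what is visible of it).
- cut_out(camera, thing): "pixels" (420x560 bool, what is visible of it) and "rect" ([left, top, width, height] in pixels, round what is visible of it).
- landmark_of(camera, thing): "uv" ([column, row] in pixels: a listed point, or the origin of a listed thing).
The state is a dict: "clock": time; "joint_pos": joint angles; "qvel": joint speeds; "tau": joint torques, N m; "tool_pos": TCP position; "orientation": TCP orientation; "force": force on the tool from outside, world axes, zero at the start; "moment": the same for the moment, N m; "opening": finger opening in m; "gripper_force": force on a finger pad.
Only numpy, scipy, OpenCV 4.12 (cv2) and the standard library are available. Lean on these libraries where they do the work, as an engineer would, in place of code of your own. Each camera call takes 0.05 s, during which the arm holds its last target. There are 200 camera calls.

## Working session

There is one attempt and no reset: what is moved stays moved. The work goes in short steps, Python scripts to look and compute and a shell command to move; the robot and the scene stay as the last step left them, time stands still between calls to the robot, and variables do not carry over. Pictures are saved under pics/ and viewed, at most 14 in all, crops included, and the job is handed in when it is done.

```bash
ls; mkdir -p pics; python3 - <<'E'
from plant import *
import cv2
o=get_obs();print({k:o[k] for k in('clock','tool_pos','orientation','opening','force')})
for c in('top','side'):
    im=snapshot(c);cv2.imwrite(f'pics/{c}0.png',im[:,:,::-1])
    p=camera_params(c);print(c,p)
    for t in['wheel_50','wheel_65','wheel_80','wheel_95','nest_50','nest_65','nest_80','nest_95','collet_cup','bushing_jar']:
        print(t,[(([round(x) for x in d['rect']]),round(d['p'],2)) for d in boxes_of(c,t)][:5],[([round(float(x),1) for x in d['uv']],round(d['p'],2)) for d in landmark_of(c,t)][:5])
E
```

```text
pics
{'clock': 0.0, 'tool_pos': array([0.16481121, 0.65408056, 0.22562794]), 'orientation': array([ 1.79906823e+02, -7.31692000e-03, -1.41474338e+01]), 'opening': 0.08796129471092524, 'force': array([0.54643576, 0.45829179, 0.25543529])}
top {'mtx': array([[423.88693902,   0.        , 278.90559816],
       [  0.        , 423.88693902, 207.7831621 ],
       [  0.        ,   0.        ,   1.        ]]), 'k1': -0.04215843939797351, 'rvec': array([ 2.14854551, -2.2055192 ,  0.11866426]), 'tvec': array([0.05363286, 0.52711917, 1.05488477])}
wheel_50 [([81, 183, 25, 27], 0.95), ([122, 249, 26, 29], 0.88), ([178, 169, 25, 22], 0.85), ([381, 153, 32, 39], 0.83), ([319, 211, 30, 27], 0.8)] [([397.0, 169.5], 0.87), ([135.3, 264.4], 0.75), ([148.0, 163.0], 0.72), ([333.9, 226.6], 0.7), ([93.8, 194.9], 0.66)]
wheel_65 [([81, 183, 25, 27], 0.95), ([122, 249, 26, 29], 0.88), ([178, 169, 25, 22], 0.85), ([381, 153, 32, 39], 0.83), ([319, 211, 30, 27], 0.8)] [([397.0, 169.5], 0.87), ([135.3, 264.4], 0.75), ([148.0, 163.0], 0.72), ([333.9, 226.6], 0.7), ([93.8, 194.9], 0.66)]
wheel_80 [([81, 183, 25,
[... 3081 characters left out ...]
21, 15], 0.62), ([314, 282, 42, 31], 0.6)] [([255.4, 227.4], 0.92), ([335.1, 295.9], 0.8), ([200.1, 175.1], 0.76), ([204.4, 210.1], 0.57)]
nest_80 [([184, 201, 42, 24], 0.74), ([243, 219, 29, 19], 0.64), ([191, 168, 21, 15], 0.62), ([314, 282, 42, 31], 0.6)] [([255.4, 227.4], 0.92), ([335.1, 295.9], 0.8), ([200.1, 175.1], 0.76), ([204.4, 210.1], 0.57)]
nest_95 [([184, 201, 42, 24], 0.74), ([243, 219, 29, 19], 0.64), ([191, 168, 21, 15], 0.62), ([314, 282, 42, 31], 0.6)] [([255.4, 227.4], 0.92), ([335.1, 295.9], 0.8), ([200.1, 175.1], 0.76), ([204.4, 210.1], 0.57)]
collet_cup [([289, 179, 18, 22], 0.69)] [([299.9, 198.6], 0.75)]
bushing_jar [([325, 209, 28, 26], 0.7)] [([335.4, 225.6], 0.74)]
```

View top.

```bash
python3 - <<'E'
import cv2
im=cv2.imread('pics/top0.png')
c=im[120:290,60:440];cv2.imwrite('pics/top0c.png',cv2.resize(c,None,fx=2.1,fy=2.1,interpolation=cv2.INTER_CUBIC))
E
```

```text
(no output)
```

View pics/top0.png

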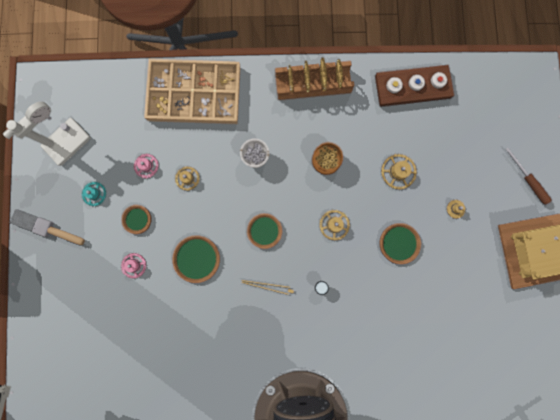

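View pics/top0c.png

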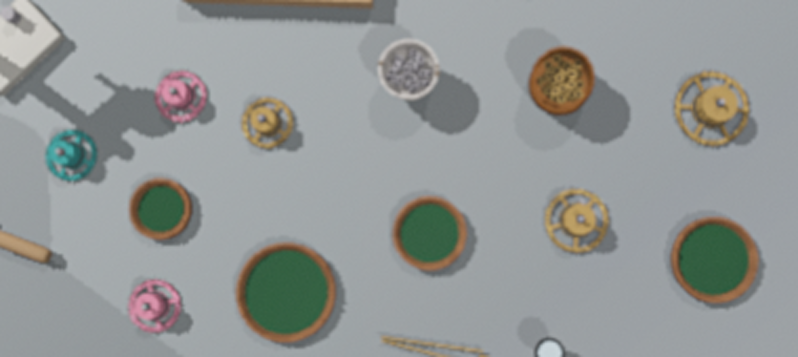

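View pics/side0.png

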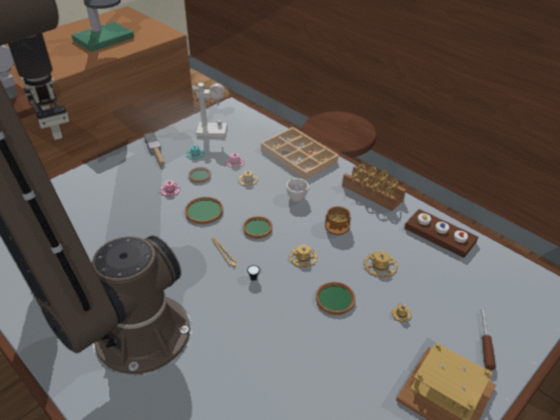

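Top view: the wheels are at (187,178), (335,225), (399,172) and (456,209), which I take as the 65, 80, 95 and 50 mm sizes. The nests are at (136,220) for 50, (265,232) for 65, (400,244) for 80 and (196,260) for 95. The cup is at (255,153) and the jar at (327,158).

Possible confusions for wheel_65: pink (147,166), pink (133,265), turquoise (93,194), and the upright wheels in the stand at (315,75). By colour I choose the brass one at (187,178).

```bash
cat > h.py <<'E'
from plant import *
import cv2, numpy as np
def ray(c,uv,z):
    p=camera_params(c) if isinstance(c,str) else c
    uv=np.asarray(uv,float).reshape(-1,2)
    n=cv2.undistortPoints(uv.reshape(-1,1,2),p['mtx'],np.array([p['k1'],0,0,0,0.])).reshape(-1,2)
    R,_=cv2.Rodrigues(np.asarray(p['rvec'],float)); C=-R.T@p['tvec']
    d=np.c_[n,np.ones(len(n))]@R
    return C[:2]+d[:,:2]*((z-C[2])/d[:,2])[:,None]
def proj(c,X):
    p=camera_params(c) if isinstance(c,str) else c
    return cv2.projectPoints(np.array(X,float).reshape(-1,1,3),p['rvec'],p['tvec'],p['mtx'],np.array([p['k1'],0,0,0,0.]))[0].reshape(-1,2)
def mask(im,kind):
    h=cv2.cvtColor(im,cv2.COLOR_RGB2HSV);H,S,V=[h[...,i].astype(int) for i in range(3)]
    return ((H<32)&(S>75)&(V>60) if kind=='brass' else (H>45)&(H<90)&(S>90)).astype(np.uint8)
def blob(c,m,uv,z,rad):
    n,l,st,ce=cv2.connectedComponentsWithStats(cv2.morphologyEx(m,cv2.MORPH_CLOSE,np.ones((3,3))))
    best=min((i for i in range(1,n) if st[i,4]>60),key=lambda i:np.hypot(*(ce[i]-uv)))
    cn=max(cv2.findContours((l==best).astype(np.uint8),0,1)[0],key=len).reshape(-1,2)
    w=ray(c,cn,z); (x,y),r=cv2.minEnclosingCircle((w*1000).astype(np.float32))
    e=cv2.fitEllipse((w*1000).astype(np.float32))
    return np.array([x,y]),2*r,np.array(e[0]),e[1]
def step(xyz,yaw=None):
    "shift from present measured pose in tool units"
    from scipy.spatial.transform import Rotation as Ro
    o=get_obs();R=Ro.from_euler('xyz',o['orientation'],degrees=True)
    print('shift',np.round(R.inv().apply(np.array(xyz)-o['tool_pos'])/.3,4), 'ori',np.round(o['orientation'],2),'t',o['clock'])
E
python3 - <<'E'
from h import *
im=cv2.imread('pics/top0.png')[:,:,::-1].copy()
W={'w65':(187,178),'w80':(335,225),'w95':(399,172),'w50':(456,209)}
N={'n50':(136,220),'n65':(265,232),'n80':(400,244),'n95':(196,260)}
for k,u in W.items(): print(k,*[np.round(v,1) for v in blob('top',mask(im,'brass'),u,.005,0)])
for k,u in N.items():
  print(k,'rim',*[np.round(v,1) for v in blob('top',mask(im,'brass'),u,.013,0)],'green',*[np.round(v,1) for v in blob('top',mask(im,'green'),u,.005,0)])
print(ray('top',[[255,153],[327,158],[322,288],[147,166],[133,265],[315,78],[93,194]],.03))
s=cv2.imread('pics/side0.png')[:,:,::-1].copy()
for k,u in {'w65':(249,178),'w80':(303,257),'w95':(381,264),'w50':(402,313)}.items(): print('side',k,*[np.round(v,1) for v in blob('side',mask(s,'brass'),u,.005,0)])
for k,u in {'n50':(200,175),'n65':(257,228),'n80':(335,297),'n95':(204,210)}.items(): print('side',k,*[np.round(v,1) for v in blob('side',mask(s,'green'),u,.005,0)])
p=camera_params('wrist');print(p);print(get_obs()['clock'])
E
```

```text
w65 [614.  277.7] 62.3 [614.5 277.7] [59.1 59.7]
w80 [ 482.6 -102.7] 77.8 [ 482.6 -102.8] [75.1 75.3]
w95 [ 619.2 -278.2] 93.5 [ 619.1 -278.5] [89.8 90.9]
w50 [ 516.2 -424.4] 48.0 [ 516.2 -424.5] [45.6 46.6]
n50 rim [509.6 408.6] 75.7 [509.6 408.3] [71.5 74.1] green [511.2 410.7] 53.4 [510.7 410.2] [50.5 51.2]
n65 rim [471.5  78.6] 89.5 [471.5  78.8] [86.8 87.3] green [472.4  79.5] 67.7 [472.4  79.8] [64.6 65.7]
n80 rim [ 430.4 -269.4] 106.2 [ 429.7 -269.3] [101.6 104.6] green [ 430.7 -270.1] 83.8 [ 430.2 -270.3] [80.7 81.2]
n95 rim [404.5 254.9] 119.8 [404.3 254.9] [116.9 117.7] green [404.5 256.5] 98.1 [404.8 256.5] [95.1 96.1]
[[ 0.67090267  0.09753974]
 [ 0.65336583 -0.08725873]
 [ 0.32379664 -0.06240222]
 [ 0.64422559  0.37528924]
 [ 0.39304828  0.40983537]
 [ 0.86823483 -0.06415419]
 [ 0.57544258  0.51376708]]
side w65 [472.4  78.5] 96.6 [471.1  78.4] [86.4 92.9]
side w80 [ 480.9 -101.7] 87.2 [ 480.7 -104.7] [73.7 83.1]
side w95 [ 618.  -278.1] 101.9 [ 616.9 -280.6] [89.1 97.1]
side w50 [ 515.3 -424.3] 55.3 [ 513.7 -426.1] [46.3 49.7]
side n50 [ 877.6 1631.3] 305.7 [ 874.5 1632.2] [216.7 299.1]
side n65 [ 429.2 -271.1] 80.9 [ 429.3 -271.2] [76.5 79.3]
side n80 [ 429.2 -271.1] 80.9 [ 429.3 -271.2] [76.5 79.3]
side n95 [ 429.2 -271.1] 80.9 [ 429.3 -271.2] [76.5 79.3]
{'mtx': array([[298.15423595,   0.        , 280.43263217],
       [  0.        , 298.15423595, 208.41304657],
       [  0.        ,   0.        ,   1.        ]]), 'k1': -0.01678320920960176, 'rvec': array([-1.82676388,  2.34708543,  0.29527738]), 'tvec': array([ 0.67512823, -0.03172052,  0.38852436])}
2.1
```

```bash
cat >> h.py <<'E'
def go(x,y,z,yaw=-90):
    from scipy.spatial.transform import Rotation as Ro
    o=get_obs();R=Ro.from_euler('xyz',o['orientation'],degrees=True);T=Ro.from_euler('xyz',[180,0,yaw],degrees=True)
    print('SHIFT',np.round(R.inv().apply(np.array([x,y,z])/1000-o['tool_pos'])/.3,4),'TURN',np.round((R.inv()*T).as_rotvec()/np.pi,4),'at',np.round(o['tool_pos']*1000,1),np.round(o['orientation'],1),'t',round(o['clock'],2),'op',o['opening'],'gf',o['gripper_force'],'F',np.round(o['force'],1))
E
python3 -c "
from h import *
go(390,466,225);go(614,278,150)"
```

```text
SHIFT [0.8811 0.4261 0.0052] TURN [-0.      0.      0.4214] at [164.9 654.5 226.6] [-180.     0.   -14.1] t 2.1 op 0.08770613908055123 gf 0.0 F [-0.2  0.  -0.1]
SHIFT [1.7583 0.8514 0.2552] TURN [-0.      0.      0.4214] at [164.9 654.5 226.6] [-180.     0.   -14.1] t 2.1 op 0.08770613908055123 gf 0.0 F [-0.2  0.  -0.1]
```

```bash
python3 -m inch '0.88 0.426 0 0 0 0.421;0.88 0.426 0 0 0 0.421;0.88 0.426 0 0 0 0.421;0.88 0.426 0 0 0 0.421;0.88 0.426 0 0 0 0.421;0.88 0.426 0 0 0 0.421;0.88 0.426 0 0 0 0.421;0.88 0.426 0 0 0 0.421;0.88 0.426 0 0 0 0.421;0.88 0.426 0 0 0 0.421' -1; python3 -c "
from h import *
go(614,278,160);go(574,278,160)"
```

```text
clock: 2.93
tool_pos: [0.3907, 0.4652, 0.2268]
orientation: [-180.0, 0.0, -86.2]
force: [-0.3, -0.1, 0.9]
opening: 0.0876
gripper_force: 0.0
SHIFT [ 0.6715 -0.7017  0.2225] TURN [-0.0001  0.0001  0.0209] at [390.7 465.2 226.8] [-180.     0.   -86.2] t 2.93 op 0.08756908824632986 gf 0.0 F [-0.3 -0.1  0.9]
SHIFT [ 0.6628 -0.5686  0.2224] TURN [-0.0001  0.0001  0.0209] at [390.7 465.2 226.8] [-180.     0.   -86.2] t 2.93 op 0.08756908824632986 gf 0.0 F [-0.3 -0.1  0.9]
```

```bash
python3 -m inch '0.671 -0.702 0.22 0 0 0.021;0.671 -0.702 0.22 0 0 0.021;0.671 -0.702 0.22 0 0 0.021;0.671 -0.702 0.22 0 0 0.021;0.671 -0.702 0.22 0 0 0.021;0.671 -0.702 0.22 0 0 0.021;0.671 -0.702 0.22 0 0 0.021;0.671 -0.702 0.22 0 0 0.021;0.671 -0.702 0.22 0 0 0.021;0.671 -0.702 0.22 0 0 0.021'; python3 -c "
from h import *
p=camera_params('wrist');im=snapshot('wrist');cv2.imwrite('pics/w65.png',im[:,:,::-1])
u=proj(p,[[.614,.278,.005]])[0];print(u,*blob(p,mask(im,'brass'),u,.005,0));print(ray(p,[landmark_of('wrist','wheel_65')[0]['uv']],0))
go(614,278,12)"
```

```text
clock: 3.77
tool_pos: [0.6148, 0.2802, 0.1601]
orientation: [180.0, -0.0, -89.6]
force: [0.2, -0.8, 0.9]
opening: 0.0875
gripper_force: 0.0
[281.24337226 193.97968384] [614.61193848 279.31872559] 65.05491638183594 [614.64556885 279.10308838] (63.19633865356445, 63.34806823730469)
[[0.61566344 0.27772212]]
SHIFT [0.0124 0.0009 0.4966] TURN [-0.0001  0.0001  0.0028] at [614.2 281.7 161. ] [-180.     0.   -89.5] t 3.87 op 0.0875056102200871 gf 0.0 F [ 0.1  0.3 -0.3]
```

View pics/w65.png

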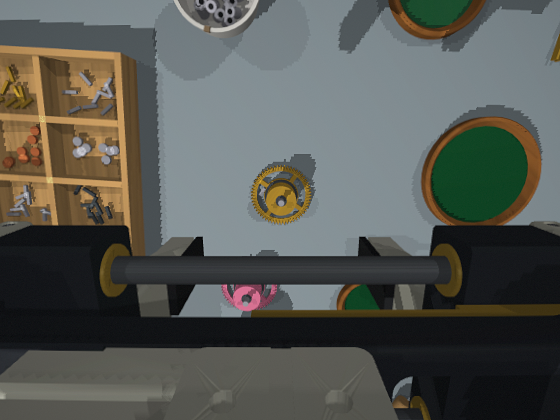

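Wrist picture: the brass wheel is at (281,195), four-spoked and measuring 65 mm. The pink look-alike at (247,298) lies clear of it. I'll descend.

```bash
python3 -m inch '0.006 0 0.1 0 0 0;0.006 0 0.2 0 0 0;0.006 0 0.3 0 0 0;0.006 0 0.4 0 0 0;0.006 0 0.46 0 0 0;0.006 0 0.494 0 0 0;0.006 0 0.494 0 0 0;0.006 0 0.494 0 0 0'; python3 -c "
from h import *
go(614.6,279,12)"
```

```text
clock: 4.53
tool_pos: [0.6146, 0.2802, 0.0132]
orientation: [-180.0, 0.0, -89.4]
force: [0.1, 1.1, 0.5]
opening: 0.0875
gripper_force: 0.0
SHIFT [0.004  0.0002 0.004 ] TURN [-0.0002  0.0001  0.0031] at [614.6 280.2  13.2] [-180.     0.   -89.4] t 4.53 op 0.08753790210349441 gf 0.0 F [0.1 1.1 0.5]
```

```bash
python3 -m inch '0.003 0 0.003 0 0 0;0.003 0 0.003 0 0 0;0.003 0 0.003 0 0 0;0.003 0 0.003 0 0 0;0.003 0 0.003 0 0 0;0.003 0 0.003 0 0 0;0.003 0 0.003 0 0 0;0.003 0 0.003 0 0 0' 1; python3 -c "
from h import *
go(614.6,279,130);go(472,79,130)"
```

```text
clock: 5.2
tool_pos: [0.6146, 0.2782, 0.0115]
orientation: [-180.0, 0.0, -89.5]
force: [0.4, -0.3, -1.0]
opening: 0.04
gripper_force: 0.0
SHIFT [-2.60e-03  1.00e-04 -3.95e-01] TURN [-0.      0.      0.0025] at [614.6 278.2  11.5] [-180.     0.   -89.5] t 5.2 op 0.03997864398797706 gf 0.0 F [ 0.4 -0.3 -1. ]
SHIFT [ 0.6602  0.4808 -0.395 ] TURN [-0.      0.      0.0025] at [614.6 278.2  11.5] [-180.     0.   -89.5] t 5.2 op 0.03997864398797706 gf 0.0 F [ 0.4 -0.3 -1. ]
```

Still closing, at about 71 mm/s.

```bash
python3 -m inch '0 0 0 0 0 0;0 0 0 0 0 0;0 0 0 0 0 0;0 0 0 0 0 0' 1; python3 -c "
from h import *
go(614.6,279,130);go(472,79,130)"
```

```text
clock: 5.53
tool_pos: [0.6146, 0.2782, 0.0114]
orientation: [180.0, -0.0, -89.5]
force: [0.1, 0.5, -0.7]
opening: 0.0294
gripper_force: 30.0
SHIFT [-2.700e-03  1.000e-04 -3.953e-01] TURN [ 0.     -0.      0.0025] at [614.6 278.2  11.4] [180.   -0.  -89.5] t 5.53 op 0.029429142544369173 gf 29.999894499778748 F [ 0.1  0.5 -0.7]
SHIFT [ 0.6602  0.4807 -0.3952] TURN [ 0.     -0.      0.0025] at [614.6 278.2  11.4] [180.   -0.  -89.5] t 5.53 op 0.029429142544369173 gf 29.999894499778748 F [ 0.1  0.5 -0.7]
```

```bash
python3 -m inch '0 0 -0.05 0 0 0;0 0 -0.15 0 0 0;0 0 -0.25 0 0 0;0.06 0.04 -0.33 0 0 0;0.15 0.11 -0.38 0 0 0;0.26 0.19 -0.395 0 0 0.003;0.37 0.27 -0.395 0 0 0.003;0.48 0.35 -0.395 0 0 0.003;0.58 0.42 -0.395 0 0 0.003;0.66 0.481 -0.395 0 0 0.003' 1;python3 -m inch '0 0 0 0 0 0;0 0 0 0 0 0';  python3 -c "
from h import *
go(472,79,60)
p=camera_params('wrist');im=snapshot('wrist');u=proj(p,[[.472,.079,.005]])[0];print(u,*blob(p,mask(im,'green'),u,.005,0))
print(*blob(p,mask(im,'brass'),u,.013,0));cv2.imwrite('pics/n65.png',im[:,:,::-1])"
```

```text
clock: 6.37
tool_pos: [0.4694, 0.0768, 0.1295]
orientation: [179.9, -0.0, -90.1]
force: [-0.9, 0.5, -2.8]
opening: 0.0288
gripper_force: 30.0
clock: 6.53
tool_pos: [0.4707, 0.0777, 0.1302]
orientation: [180.0, 0.0, -90.2]
force: [1.0, 0.9, -1.1]
opening: 0.0292
gripper_force: 30.0
SHIFT [-0.0042 -0.0045  0.2339] TURN [ 0.      0.0001 -0.0009] at [470.7  77.7 130.2] [180.    0.  -90.2] t 6.53 op 0.029240752702807772 gf 29.99956637620926 F [ 1.   0.9 -1.1]
[279.17500939 203.56515842] [476.28344727  91.61642456] 53.98128890991211 [476.40258789  90.87689209] (15.537771224975586, 50.90849304199219)
[470.74887085  89.0176239 ] 110.5645523071289 [471.70098877  77.05397034] (82.74554443359375, 102.5938949584961)
```

View pics/n65.png

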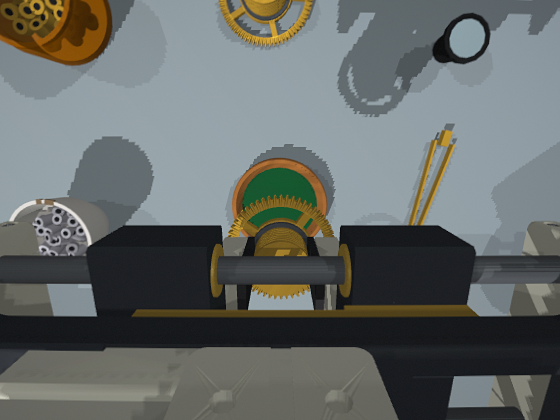

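The wheel is held level, and the nest at (280,200) sits directly below it. Lowering now.

```bash
python3 -m inch '-0.003 -0.004 0.08 0 0 0;-0.003 -0.004 0.16 0 0 0;-0.003 -0.004 0.24 0 0 0;-0.003 -0.004 0.31 0 0 0;-0.003 -0.004 0.345 0 0 0;-0.003 -0.004 0.365 0 0 0;-0.003 -0.004 0.375 0 0 0;-0.003 -0.004 0.375 0 0 0';  python3 -c "
from h import *
go(472,79,17)"
```

```text
clock: 7.25
tool_pos: [0.4735, 0.0804, 0.0172]
orientation: [180.0, -0.0, -90.0]
force: [0.5, 0.0, -3.1]
opening: 0.0297
gripper_force: 30.0
SHIFT [0.0047 0.0048 0.0006] TURN [ 0.0002 -0.0001 -0.0003] at [473.5  80.4  17.2] [180.  -0. -90.] t 7.25 op 0.029674235775410947 gf 29.999340176582336 F [ 0.5  0.  -3.1]
```

```bash
python3 -m inch '0.002 0.002 0.002 0 0 0;0.002 0.002 0.002 0 0 0' 1;python3 -m inch '0 0 0 0 0 0;0 0 0 0 0 0;0 0 0 0 0 0;0 0 0 0 0 0;0 0 0 0 0 0;0 0 0 0 0 0;0 0 -0.1 0 0 0;0 0 -0.2 0 0 0;0 0 -0.3 0 0 0;0 0 -0.4 0 0 0' -0.2;  python3 -c "
from h import *
go(482.6,-102.7,130)"
```

```text
clock: 7.42
tool_pos: [0.473, 0.0797, 0.0175]
orientation: [-179.9, 0.0, -90.1]
force: [-0.1, -1.0, -2.6]
opening: 0.029
gripper_force: 30.0
clock: 8.25
tool_pos: [0.4722, 0.0792, 0.1382]
orientation: [180.0, -0.0, -90.1]
force: [0.9, 0.7, -0.5]
opening: 0.0524
gripper_force: 0.0
SHIFT [ 0.6062 -0.0355  0.0276] TURN [ 0.0001 -0.0001 -0.0004] at [472.2  79.2 138.2] [180.   -0.  -90.1] t 8.25 op 0.05244131138730003 gf 0.0 F [ 0.9  0.7 -0.5]
```

```bash
python3 -m inch '0.1 -0.007 0 0 0 0;0.22 -0.014 0 0 0 0;0.34 -0.021 0 0 0 0;0.46 -0.028 0 0 0 0;0.56 -0.035 0 0 0 0;0.606 -0.035 0 0 0 0;0.606 -0.035 0 0 0 0;0.606 -0.035 0 0 0 0;0.606 -0.035 0 0 0 0' -1;  python3 -c "
from h import *
p=camera_params('wrist');im=snapshot('wrist');u=proj(p,[[.4826,-.1027,.005]])[0];print(u,*blob(p,mask(im,'brass'),u,.005,0))
t=snapshot('top');cv2.imwrite('pics/t1.png',t[:,:,::-1]);print(blob('top',mask(t,'brass'),(265,232),.01,0))
go(482.6,-102.7,12)"
```

```text
clock: 9.0
tool_pos: [0.4827, -0.1022, 0.1368]
orientation: [180.0, 0.0, -90.1]
force: [0.0, 0.9, -0.7]
opening: 0.0876
gripper_force: 0.0
[280.62132379 200.33090212] [ 482.8682251  -102.38744354] 80.36073303222656 [ 482.78320312 -102.38943481] (78.24187469482422, 78.64242553710938)
(array([404.15310669, 256.10296631]), 119.48985290527344, array([404.2789917 , 256.37939453]), (110.12002563476562, 112.02338409423828))
SHIFT [0.0033 0.0007 0.4163] TURN [-0.      0.     -0.0001] at [ 482.8 -101.7  136.9] [-180.    0.  -90.] t 9.1 op 0.08733836206530818 gf 0.0 F [-0.  -0.9 -0.1]
```

```bash
python3 -m inch '0.002 0 0.1 0 0 0;0.002 0 0.2 0 0 0;0.002 0 0.3 0 0 0;0.002 0 0.37 0 0 0;0.002 0 0.415 0 0 0;0.002 0 0.415 0 0 0;0.002 0 0.415 0 0 0'; python3 -m inch '0 0 0 0 0 0;0 0 0 0 0 0;0 0 0 0 0 0;0 0 0 0 0 0;0 0 0 0 0 0;0 0 0 0 0 0;0 0 0 0 0 0;0 0 0 0 0 0;0 0 0 0 0 0;0 0 0 0 0 0' 1; python3 -c "
from h import *
go(430.3,-269.8,130)"
```

```text
clock: 9.68
tool_pos: [0.4825, -0.1024, 0.0121]
orientation: [179.9, -0.0, -90.0]
force: [-0.8, 0.4, 0.6]
opening: 0.0877
gripper_force: 0.0
clock: 10.52
tool_pos: [0.4827, -0.1031, 0.0124]
orientation: [180.0, -0.0, -90.1]
force: [0.5, 0.2, 1.4]
opening: 0.0363
gripper_force: 30.0
SHIFT [ 0.556  0.174 -0.392] TURN [ 0.     -0.     -0.0005] at [ 482.7 -103.1   12.4] [180.   -0.  -90.1] t 10.52 op 0.03625088001564916 gf 30.000336170196533 F [0.5 0.2 1.4]
```

Gripped at 37 mm. Next is the nest_80 carry.

```bash
python3 -m inch '0 0 -0.05 0 0 0;0 0 -0.15 0 0 0;0 0 -0.25 0 0 0;0.06 0.02 -0.33 0 0 0;0.15 0.05 -0.38 0 0 0;0.26 0.08 -0.392 0 0 0;0.37 0.12 -0.392 0 0 0;0.47 0.15 -0.392 0 0 0;0.535 0.17 -0.392 0 0 0;0.556 0.174 -0.392 0 0 0' 1;python3 -m inch '0 0 0 0 0 0;0 0 0 0 0 0;0 0 0 0 0 0';  python3 -c "
from h import *
go(430.3,-269.8,17.5)"
```

```text
clock: 11.35
tool_pos: [0.4286, -0.2718, 0.1294]
orientation: [179.9, 0.0, -90.2]
force: [0.2, -0.2, -1.9]
opening: 0.0364
gripper_force: 30.0
clock: 11.6
tool_pos: [0.4304, -0.2691, 0.1297]
orientation: [180.0, 0.0, -90.1]
force: [-0.0, 0.3, -2.5]
opening: 0.0362
gripper_force: 30.0
SHIFT [0.0023 0.     0.374 ] TURN [ 0.0001  0.0001 -0.0004] at [ 430.4 -269.1  129.7] [180.    0.  -90.1] t 11.6 op 0.036238023000907435 gf 29.999601244926453 F [-0.   0.3 -2.5]
```

```bash
python3 -m inch '0.001 0 0.08 0 0 0;0.001 0 0.16 0 0 0;0.001 0 0.24 0 0 0;0.001 0 0.31 0 0 0;0.001 0 0.345 0 0 0;0.001 0 0.365 0 0 0;0.001 0 0.374 0 0 0;0.001 0 0.374 0 0 0;0.001 0 0.374 0 0 0';  python3 -c "
from h import *
go(430.3,-269.8,17)"
```

```text
clock: 12.35
tool_pos: [0.4313, -0.2697, 0.0185]
orientation: [-179.9, -0.0, -90.0]
force: [-0.5, -0.7, -2.4]
opening: 0.0359
gripper_force: 30.0
SHIFT [0.0002 0.0034 0.0049] TURN [-0.0004 -0.0001 -0.0001] at [ 431.3 -269.7   18.5] [-179.9   -0.   -90. ] t 12.35 op 0.035916913555153196 gf 29.99951720237732 F [-0.5 -0.7 -2.4]
```

```bash
python3 -m inch '0 0.002 0.004 0 0 0;0 0.002 0.004 0 0 0' 1;python3 -m inch '0 0 0 0 0 0;0 0 0 0 0 0;0 0 0 0 0 0;0 0 0 0 0 0;0 0 0 0 0 0;0 0 0 0 0 0;0 0 -0.1 0 0 0;0 0 -0.2 0 0 0;0 0 -0.3 0 0 0;0 0 -0.4 0 0 0' -0.4;  python3 -c "
from h import *
go(619.2,-278.4,130)"
```

```text
clock: 12.52
tool_pos: [0.4309, -0.2701, 0.0174]
orientation: [-179.9, -0.0, -90.0]
force: [0.8, 1.4, 1.0]
opening: 0.0359
gripper_force: 30.0
clock: 13.35
tool_pos: [0.4293, -0.27, 0.1378]
orientation: [180.0, 0.0, -90.1]
force: [1.0, 0.5, -0.1]
opening: 0.0611
gripper_force: 0.0
SHIFT [ 0.0269 -0.633   0.0257] TURN [ 0.0002  0.     -0.0004] at [ 429.3 -270.   137.8] [180.    0.  -90.1] t 13.35 op 0.06108292087119244 gf 0.0 F [ 1.   0.5 -0.1]
```

```bash
python3 -m inch '0 -0.1 0 0 0 0;0 -0.22 0 0 0 0;0.01 -0.34 0 0 0 0;0.02 -0.46 0 0 0 0;0.027 -0.57 0 0 0 0;0.027 -0.632 0 0 0 0;0.027 -0.632 0 0 0 0;0.027 -0.632 0 0 0 0;0.027 -0.632 0 0 0 0' -1;  python3 -c "
from h import *
p=camera_params('wrist');im=snapshot('wrist');u=proj(p,[[.6192,-.2784,.005]])[0];print(u,*blob(p,mask(im,'brass'),u,.005,0))
t=snapshot('top');cv2.imwrite('pics/t2.png',cv2.resize(t[180:280,220:430,::-1],None,fx=3.5,fy=3.5))
go(619.2,-278.4,12)"
```

```text
clock: 14.1
tool_pos: [0.6186, -0.2783, 0.1359]
orientation: [179.9, 0.0, -90.1]
force: [-0.7, -0.4, -0.3]
opening: 0.0876
gripper_force: 0.0
[279.74445182 200.88224592] [ 619.55419922 -278.11740112] 95.49240112304688 [ 619.33557129 -278.35372925] (93.19400787353516, 93.50641632080078)
SHIFT [-2.000e-04 -2.600e-03  4.156e-01] TURN [ 0.0001  0.     -0.0005] at [ 618.5 -278.5  136.7] [180.    0.  -90.1] t 14.2 op 0.08783392288838356 gf 0.0 F [-0.9  0.4 -0.1]
```

View pics/t2.png

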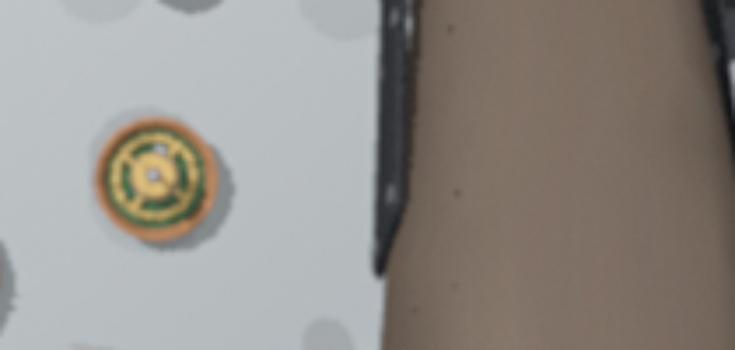

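The crop shows wheel_65 flat and centred in its nest at (155,180), with green showing all round. wheel_80 is hidden by the arm. On to wheel_95.

```bash
python3 -m inch '0 -0.002 0.1 0 0 0;0 -0.002 0.2 0 0 0;0 -0.002 0.3 0 0 0;0 -0.002 0.37 0 0 0;0 -0.002 0.415 0 0 0;0 -0.002 0.415 0 0 0;0 -0.002 0.415 0 0 0'; python3 -m inch '0 0 0 0 0 0;0 0 0 0 0 0;0 0 0 0 0 0;0 0 0 0 0 0;0 0 0 0 0 0;0 0 0 0 0 0;0 0 0 0 0 0;0 0 0 0 0 0;0 0 0 0 0 0;0 0 0 0 0 0' 1; python3 -c "
from h import *
go(510,-10,140);go(404.5,255.8,140)"
```

```text
clock: 14.78
tool_pos: [0.6192, -0.2786, 0.0121]
orientation: [179.9, -0.0, -90.1]
force: [1.1, -0.2, 1.1]
opening: 0.0877
gripper_force: 0.0
clock: 15.62
tool_pos: [0.6197, -0.2784, 0.0122]
orientation: [180.0, -0.0, -90.1]
force: [-1.1, 1.1, 2.7]
opening: 0.0431
gripper_force: 30.0
SHIFT [-0.8943  0.3672 -0.426 ] TURN [ 0.0001 -0.     -0.0005] at [ 619.7 -278.4   12.2] [180.   -0.  -90.1] t 15.62 op 0.04312024149875512 gf 30.000467598438263 F [-1.1  1.1  2.7]
SHIFT [-1.7798  0.7202 -0.4259] TURN [ 0.0001 -0.     -0.0005] at [ 619.7 -278.4   12.2] [180.   -0.  -90.1] t 15.62 op 0.04312024149875512 gf 30.000467598438263 F [-1.1  1.1  2.7]
```

```bash
python3 -m inch '0 0 -0.05 0 0 0;0 0 -0.15 0 0 0;0 0 -0.26 0 0 0;0 0 -0.37 0 0 0;-0.06 0.025 -0.42 0 0 0;-0.16 0.065 -0.426 0 0 0;-0.28 0.115 -0.426 0 0 0;-0.4 0.165 -0.426 0 0 0;-0.52 0.21 -0.426 0 0 0;-0.62 0.255 -0.426 0 0 0' 1;python3 -c "
from h import *
go(460,116,140);go(404.5,255.8,140)"
```

```text
clock: 16.45
tool_pos: [0.5417, -0.0904, 0.1386]
orientation: [179.9, 0.0, -90.1]
force: [0.7, 1.0, -6.0]
opening: 0.043
gripper_force: 30.0
SHIFT [-0.6874  0.2736 -0.0036] TURN [ 0.0007  0.0002 -0.0006] at [541.7 -90.4 138.6] [179.9   0.  -90.1] t 16.45 op 0.043017781212300876 gf 29.997074604034424 F [ 0.7  1.  -6. ]
SHIFT [-1.1531  0.4595 -0.0029] TURN [ 0.0007  0.0002 -0.0006] at [541.7 -90.4 138.6] [179.9   0.  -90.1] t 16.45 op 0.043017781212300876 gf 29.997074604034424 F [ 0.7  1.  -6. ]
```

```bash
python3 -m inch '-0.08 0.032 0 0 0 0;-0.19 0.076 0 0 0 0;-0.31 0.124 0 0 0 0;-0.43 0.17 0 0 0 0;-0.55 0.22 0 0 0 0;-0.67 0.267 0 0 0 0;-0.79 0.315 0 0 0 0;-0.89 0.355 0 0 0 0;-0.96 0.383 0 0 0 0;-1 0.398 0 0 0 0' 1;python3 -c "
from h import *
go(404.5,255.8,140)"
```

```text
clock: 17.28
tool_pos: [0.423, 0.2098, 0.1391]
orientation: [179.9, 0.0, -90.0]
force: [0.5, 0.2, -5.8]
opening: 0.0435
gripper_force: 30.0
SHIFT [-0.1533  0.0616 -0.0028] TURN [0.0004 0.     0.0001] at [423.  209.8 139.1] [179.9   0.  -90. ] t 17.28 op 0.04345137771802518 gf 29.99780684709549 F [ 0.5  0.2 -5.8]
```

```bash
python3 -m inch '-0.06 0.025 0 0 0 0;-0.12 0.05 0 0 0 0;-0.15 0.062 0 0 0 0;-0.15 0.062 0 0 0 0;-0.15 0.062 0 0 0 0;-0.15 0.062 0 0 0 0' 1;python3 -c "
from h import *
go(404.5,255.8,18)"
```

```text
clock: 17.78
tool_pos: [0.4058, 0.252, 0.1393]
orientation: [179.9, -0.1, -90.1]
force: [0.8, -0.3, -6.5]
opening: 0.0432
gripper_force: 30.0
SHIFT [-0.0129  0.004   0.4044] TURN [ 0.0003 -0.0003 -0.0005] at [405.8 252.  139.3] [ 1.799e+02 -1.000e-01 -9.010e+01] t 17.78 op 0.043240299131169405 gf 29.997953474521637 F [ 0.8 -0.3 -6.5]
```

```bash
python3 -m inch '-0.011 0.004 0.08 0 0 0;-0.011 0.004 0.18 0 0 0;-0.011 0.004 0.27 0 0 0;-0.011 0.004 0.34 0 0 0;-0.011 0.004 0.375 0 0 0;-0.011 0.004 0.395 0 0 0;-0.011 0.004 0.404 0 0 0;-0.011 0.004 0.404 0 0 0;-0.011 0.004 0.404 0 0 0';  python3 -c "
from h import *
go(404.5,255.8,17)"
```

```text
clock: 18.53
tool_pos: [0.4055, 0.2564, 0.0194]
orientation: [-180.0, 0.1, -90.1]
force: [0.2, 0.1, -6.3]
opening: 0.0433
gripper_force: 30.0
SHIFT [0.0022 0.0034 0.0079] TURN [-0.0003  0.0003 -0.0005] at [405.5 256.4  19.4] [-1.80e+02  1.00e-01 -9.01e+01] t 18.53 op 0.04334184910658363 gf 29.998027682304382 F [ 0.2  0.1 -6.3]
```

```bash
python3 -m inch '0.001 0.002 0.004 0 0 0;0.001 0.002 0.007 0 0 0;0.001 0.002 0.007 0 0 0' 1;python3 -m inch '0 0 0 0 0 0;0 0 0 0 0 0;0 0 0 0 0 0;0 0 0 0 0 0;0 0 0 0 0 0;0 0 0 0 0 0;0 0 -0.1 0 0 0;0 0 -0.2 0 0 0;0 0 -0.3 0 0 0;0 0 -0.4 0 0 0' -0.5;  python3 -c "
from h import *
go(516.2,-424.4,130)"
```

```text
clock: 18.78
tool_pos: [0.4046, 0.2562, 0.0171]
orientation: [-180.0, 0.1, -90.1]
force: [-0.0, 1.0, -4.5]
opening: 0.0435
gripper_force: 30.0
clock: 19.62
tool_pos: [0.4042, 0.2556, 0.1379]
orientation: [180.0, -0.0, -90.1]
force: [0.5, 1.1, -0.2]
opening: 0.0656
gripper_force: 0.0
SHIFT [ 2.266  -0.3765  0.0273] TURN [ 0.0001 -0.0002 -0.0004] at [404.2 255.6 137.9] [180.   -0.  -90.1] t 19.62 op 0.06557649661935164 gf 0.0 F [ 0.5  1.1 -0.2]
```

```bash
python3 -m inch '0.1 -0.03 0 0 0 0;0.23 -0.07 0 0 0 0;0.36 -0.11 0 0 0 0;0.49 -0.15 0 0 0 0;0.62 -0.19 0 0 0 0;0.75 -0.23 0 0 0 0;0.88 -0.26 0 0 0 0;0.99 -0.28 0 0 0 0' -1;python3 -m inch '0.13 -0.012 0 0 0 0;0.26 -0.024 0 0 0 0;0.39 -0.036 0 0 0 0;0.52 -0.048 0 0 0 0;0.65 -0.06 0 0 0 0;0.78 -0.072 0 0 0 0;0.9 -0.084 0 0 0 0;0.98 -0.09 0 0 0 0;0.98 -0.09 0 0 0 0'; python3 -c "
from h import *
go(516.2,-424.4,130)"
```

```text
clock: 20.28
tool_pos: [0.4883, -0.0436, 0.1367]
orientation: [-180.0, -0.0, -90.1]
force: [0.5, -0.4, -0.4]
opening: 0.0875
gripper_force: 0.0
clock: 21.03
tool_pos: [0.5143, -0.3394, 0.1358]
orientation: [180.0, -0.0, -90.3]
force: [0.3, 0.5, 0.2]
opening: 0.0874
gripper_force: 0.0
SHIFT [ 0.2832 -0.0077  0.0194] TURN [ 0.0003 -0.0002 -0.0015] at [ 514.3 -339.4  135.8] [180.   -0.  -90.3] t 21.03 op 0.08735719527881373 gf 0.0 F [0.3 0.5 0.2]
```

```bash
python3 -m inch '0.1 0 0 0 0 0;0.2 0 0 0 0 0;0.283 -0.007 0 0 0 0;0.283 -0.007 0 0 0 0;0.283 -0.007 0 0 0 0;0.283 -0.007 0 0 0 0'; python3 -c "
from h import *
p=camera_params('wrist');im=snapshot('wrist');u=proj(p,[[.5162,-.4244,.005]])[0];print(u,*blob(p,mask(im,'brass'),u,.005,0))
t=snapshot('top');cv2.imwrite('pics/t3.png',cv2.resize(t[180:300,120:440,::-1],None,fx=2.5,fy=2.5))
go(516.2,-424.4,12)"
```

```text
clock: 21.53
tool_pos: [0.5162, -0.4197, 0.1361]
orientation: [180.0, 0.0, -90.1]
force: [0.8, 0.3, -0.4]
opening: 0.0877
gripper_force: 0.0
[280.41006815 196.30777902] [ 516.39398193 -424.54675293] 50.03575134277344 [ 516.27868652 -424.57354736] (48.46754455566406, 48.71283721923828)
SHIFT [0.0173 0.0011 0.4153] TURN [ 0.      0.0001 -0.0002] at [ 516.6 -419.2  136.6] [180.   0. -90.] t 21.63 op 0.08780822401501173 gf 0.0 F [-0.7  1.   0.1]
```

View pics/t3.png

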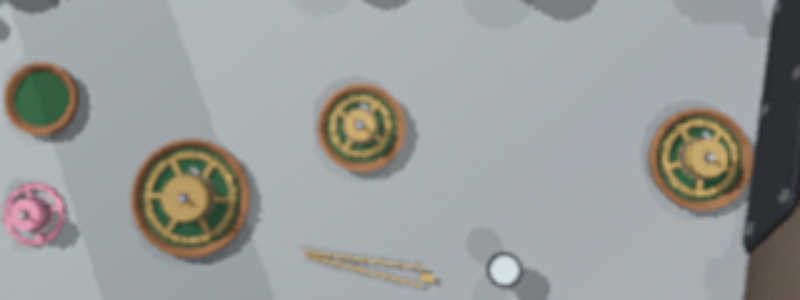

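The 95 at (190,200), the 65 at (362,127) and the 80 at (700,158) all sit in their nests. Now wheel_50, measured at 50.0 mm.

```bash
python3 -m inch '0.017 0 0.1 0 0 0;0.017 0 0.2 0 0 0;0.017 0 0.3 0 0 0;0.017 0 0.37 0 0 0;0.017 0 0.413 0 0 0;0.017 0 0.413 0 0 0;0.017 0 0.413 0 0 0'; python3 -m inch '0 0 0 0 0 0;0 0 0 0 0 0;0 0 0 0 0 0;0 0 0 0 0 0;0 0 0 0 0 0;0 0 0 0 0 0;0 0 0 0 0 0;0 0 0 0 0 0;0 0 0 0 0 0;0 0 0 0 0 0' 1; python3 -m inch '0 0 0 0 0 0;0 0 0 0 0 0;0 0 0 0 0 0'; python3 -c "
from h import *
go(510,409.5,140)"
```

```text
clock: 22.22
tool_pos: [0.5168, -0.4249, 0.013]
orientation: [180.0, -0.0, -90.0]
force: [0.2, -0.5, 0.6]
opening: 0.0878
gripper_force: 0.0
clock: 23.05
tool_pos: [0.5165, -0.4253, 0.0126]
orientation: [180.0, 0.0, -90.1]
force: [-0.2, 0.9, -0.0]
opening: 0.026
gripper_force: 0.0
clock: 23.3
tool_pos: [0.5164, -0.4253, 0.0126]
orientation: [180.0, 0.0, -90.1]
force: [0.2, 0.6, -0.8]
opening: 0.0232
gripper_force: 30.0
SHIFT [-2.7826  0.0255 -0.4245] TURN [ 0.0001  0.     -0.0005] at [ 516.4 -425.3   12.6] [180.    0.  -90.1] t 23.3 op 0.023205649275378243 gf 29.999971389770508 F [ 0.2  0.6 -0.8]
```

```bash
python3 -m inch '0 0 -0.06 0 0 0;0 0 -0.17 0 0 0;0 0 -0.28 0 0 0;-0.02 0 -0.38 0 0 0;-0.1 0 -0.42 0 0 0;-0.22 0 -0.424 0 0 0;-0.35 0 -0.424 0 0 0;-0.48 0 -0.424 0 0 0;-0.61 0 -0.424 0 0 0;-0.74 0 -0.424 0 0 0' 1; python3 -m inch '-0.13 0 0 0 0 0;-0.26 0 0 0 0 0;-0.39 0 0 0 0 0;-0.52 0 0 0 0 0;-0.65 0 0 0 0 0;-0.78 0 0 0 0 0;-0.91 0 0 0 0 0;-1 0 0 0 0 0';python3 -m inch '-0.12 0 0 0 0 0;-0.25 0 0 0 0 0;-0.38 0 0 0 0 0;-0.51 0 0 0 0 0;-0.64 0 0 0 0 0;-0.74 0 0 0 0 0;-0.8 0 0 0 0 0;-0.8 0 0 0 0 0'; python3 -c "
from h import *
go(510,409.5,140)"
```

```text
clock: 24.13
tool_pos: [0.5162, -0.2016, 0.1398]
orientation: [180.0, 0.0, -90.1]
force: [0.9, 0.1, -1.6]
opening: 0.0231
gripper_force: 30.0
clock: 24.8
tool_pos: [0.5169, 0.0996, 0.14]
orientation: [-180.0, 0.0, -90.0]
force: [0.6, 0.4, -1.6]
opening: 0.023
gripper_force: 30.0
clock: 25.47
tool_pos: [0.5174, 0.34, 0.1392]
orientation: [-180.0, 0.0, -89.9]
force: [-0.5, 0.2, -1.4]
opening: 0.0234
gripper_force: 30.0
SHIFT [-0.2315  0.0242 -0.0026] TURN [-0.      0.      0.0005] at [517.4 340.  139.2] [-180.     0.   -89.9] t 25.47 op 0.02337803500567922 gf 29.999942779541016 F [-0.5  0.2 -1.4]
```

```bash
python3 -m inch '-0.08 0.01 0 0 0 0;-0.18 0.022 0 0 0 0;-0.23 0.024 0 0 0 0;-0.23 0.024 0 0 0 0;-0.23 0.024 0 0 0 0;-0.23 0.024 0 0 0 0;-0.23 0.024 0 0 0 0'; python3 -c "
from h import *
go(510,409.5,18)"
```

```text
clock: 26.05
tool_pos: [0.5105, 0.4045, 0.1398]
orientation: [180.0, -0.0, -90.1]
force: [-0.1, 0.1, -0.9]
opening: 0.0232
gripper_force: 30.0
SHIFT [-0.0169  0.0016  0.406 ] TURN [ 0.0001 -0.0001 -0.0007] at [510.5 404.5 139.8] [180.   -0.  -90.1] t 26.05 op 0.02320521636522093 gf 29.999686181545258 F [-0.1  0.1 -0.9]
```

```bash
python3 -m inch '-0.016 0.001 0.08 0 0 0;-0.016 0.001 0.18 0 0 0;-0.016 0.001 0.27 0 0 0;-0.016 0.001 0.34 0 0 0;-0.016 0.001 0.375 0 0 0;-0.016 0.001 0.395 0 0 0;-0.016 0.001 0.404 0 0 0;-0.016 0.001 0.404 0 0 0;-0.016 0.001 0.404 0 0 0';  python3 -c "
from h import *
go(510,409.5,17.3)"
```

```text
clock: 26.8
tool_pos: [0.5108, 0.4111, 0.02]
orientation: [-179.9, 0.1, -90.1]
force: [0.2, 0.6, -1.5]
opening: 0.0231
gripper_force: 30.0
SHIFT [0.0053 0.0028 0.009 ] TURN [-0.0004  0.0005 -0.0004] at [510.8 411.1  20. ] [-1.799e+02  1.000e-01 -9.010e+01] t 26.8 op 0.02310147879685887 gf 29.999685287475586 F [ 0.2  0.6 -1.5]
```

```bash
python3 -m inch '0.003 0.002 0.004 0 0 0;0.003 0.002 0.008 0 0 0;0.003 0.002 0.008 0 0 0;0.003 0.002 0.008 0 0 0' 1;python3 -m inch '0 0 0 0 0 0;0 0 0 0 0 0;0 0 0 0 0 0;0 0 0 0 0 0;0 0 0 0 0 0;0 0 0 0 0 0;0 0 -0.1 0 0 0;0 0 -0.2 0 0 0;0 0 -0.3 0 0 0;0 0 -0.4 0 0 0' 0; python3 -m inch '-0.1 0 -0.05 0 0 0;-0.22 0 -0.1 0 0 0;-0.34 0 -0.1 0 0 0;-0.46 0 -0.1 0 0 0;-0.46 0 -0.1 0 0 0;-0.46 0 -0.1 0 0 0'; python3 -c "
from h import *
t=snapshot('top');cv2.imwrite('pics/t4.png',cv2.resize(t[120:300,60:440,::-1],None,fx=2.1,fy=2.1))
s=snapshot('side');cv2.imwrite('pics/s4.png',cv2.resize(s[140:330,160:430,::-1],None,fx=2.9,fy=2.9))
"
```

```text
clock: 27.13
tool_pos: [0.51, 0.4101, 0.0175]
orientation: [-179.9, 0.1, -90.1]
force: [-2.4, -0.3, 6.4]
opening: 0.0228
gripper_force: 30.0
clock: 27.97
tool_pos: [0.5094, 0.4094, 0.1374]
orientation: [180.0, -0.0, -90.1]
force: [0.6, 0.3, -0.3]
opening: 0.0439
gripper_force: 0.0
clock: 28.47
tool_pos: [0.509, 0.5492, 0.1648]
orientation: [180.0, -0.1, -90.0]
force: [-0.1, -0.0, -0.5]
opening: 0.0439
gripper_force: 0.0
```

View pics/t4.png

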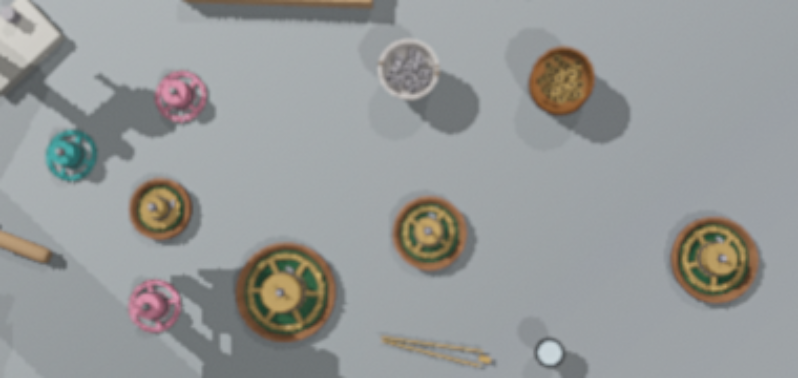

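View pics/s4.png

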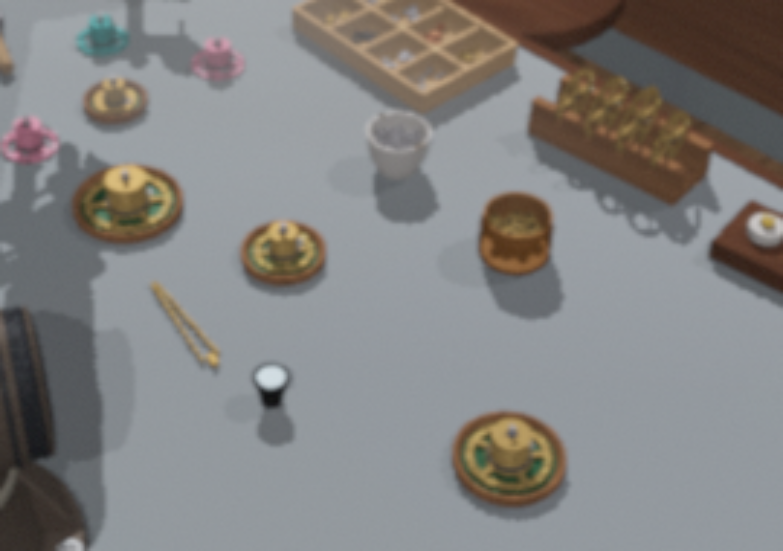

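Both pictures show all four wheels flat in their own nests: top crop (160,208), (283,292), (430,233) and (715,260). The cup and jar stand where they began, so I'll hand it in.

```bash
python3 -c "
from plant import *
print(close_job())"
```

```text
the job is handed in; nothing more can be done
None
```

All four brass wheels were lowered into their matching nests and the job is handed in at about 28.6 s of the 109 s allowed; the last pictures show each wheel lying flat in its nest, and the cup and jar standing where they began, though the hand-in call gave no verdict.

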